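# Load a reagent cartridge in the analyser and slide its bay cover shut

### The arm

A 7-joint arm with a two-finger parallel gripper is mounted at the origin on the work surface. World frame = base frame: x ahead of the robot, y to its left, z up, the work surface at z = 0. Lengths are in m, angles in rad, forces in N, time in s.
With the tool pointing down it reaches from about 0.35 to 0.9 m from the base axis. Payload 8.1 kg.
Tool frame: the origin (TCP) lies at the centre of the arm's flange, where the gripper is bolted on; the fingertips stand 178 mm ahead of it and the grasp point (between the pads) lies 159 mm ahead of it; z points along the fingers, y is the line along which they close (so a half turn about z gives the same grasp; the last joint's range is limited). The gripper opens to 92 mm and grips with 3 to 60 N. Pads are 19 mm wide; open, the fingers measure 130 mm over their backs; the gripper's body (75 mm by 190 mm) begins 47 mm behind the grasp point.
Start: joints at [-1.42, 0.434, 0.025, 1.573, -0.012, 1.134, -0.075], TCP at [0.157, 0.605, 0.405] pointing down, gripper open.
Joint ranges: [-2.62, 2.62], [-0.44, 2.09], [-1.27, 1.32], [0.08, 2.57], [-1.32, 4.46], [0.12, 2], [-2.74, 2.74]. Speed limits (rad/s): [2.22, 2.22, 3.01, 3.01, 3.14, 3.14, 3.14].

### API

Orientations are given as a rotation vector (axis times angle).
In Python, from cell import arm gives the robot as it stands. The module is installed in compiled form; this text tells all that it offers.
- The arm moves only by the shell command python3 -m inch 'ROWS' [FORCE]. ROWS is text: rows parted by semicolons, each of 5 numbers parted by spaces: the shift along the tool's x, y, z in m, then the turn about the tool's z in rad, then the finger opening in m, from 0 to 0.0918. In form: x y z roll fingers; .... A call has 1 to 5 rows; each row is the pose to reach, as a shift and turn from the pose commanded when the call began, along the tool's axes at that moment; what a row does not reach only later rows make up. A row lasts 1/10 s, in which the tool goes at most 50 mm and 8.59 degrees, less where a joint would pass 70% of its speed; a pose out of reach is approached as far as the arm can. A call with a gripper value outside its range is refused whole. The fingers move at their own pace and stop on an object; FORCE is the grip in N (left out, the last holds). Time passes only in rows, so rows that repeat a pose let the fingers close. It gives the time, the measured TCP pose, the force, the opening and the grip force at its end, in the units of the state.
- arm.observe(): the state, without advancing time (a new reading comes with each control period).
- arm.get_image(name): name is "side" or "top" or "wrist"; returns the picture (384x512x3 uint8, red, green, blue); there is no depth.
- arm.get_calibration(name): a dict with "intrinsics" (3x3 intrinsics, pixels), "pose" (4x4, takes a point from camera to world coordinates). Camera axes: x right, y up, looking along -z (the intrinsics and any distortion apply to the point x, -y, -z); pixel columns grow to the right and rows downward; lengths in m; the calibration is good to about 2 mm. A picture is of the moment at which its call begins: read the wrist's pose just before it. get_calibration takes no time and is no camera call; for the wrist camera it gives the pose at the moment of the call.
- arm.sign_off(): hands the job in; it is judged then, once.
Trained networks look in the newest picture that a camera, given by its name, has taken for a name from the list of things; names that differ only in an ending like _2 or _b are one class to them, and where a whole thing is asked for, a point or a joint stands for the part that bears it (a point fixed in the world has none). Each returns a list of dicts, best first, with "conf" (0 to 1); they miss things now and then, are a little off and sometimes report something else, mostly with a low value. They report only what shows in the picture. A call takes as long as a camera call. They do not tell look-alikes from the thing itself.
- arm.look_for(camera, query): "point" ([row, column] in pixels, amid what is visible of it).
- arm.silhouettes(camera, query): "region" (384x512 bool, what is visible of it) and "point" ([row, column] in pixels, amid what is visible of it).
- arm.place_of(camera, query): "point" ([row, column] in pixels: a listed point, or the origin of a listed thing).
The state is a dict: "clock": time; "joints": joint angles; "dq": joint speeds; "joint_efforts": joint torques, N m; "position": TCP position; "ee_rot": TCP orientation; "force": force on the tool from outside, world axes, zero at the start; "ft_torque": the same for the moment, N m; "width": opening from 0.0 (shut) to 1.0 (fully open); "gripper_force": force on a finger pad.
Only numpy, scipy, OpenCV 4.12 (cv2) and the standard library are available. Lean on these libraries where they do the work, as an engineer would, in place of code of your own. Each camera call takes 0.05 s, during which the arm holds its last target. There are 200 camera calls.

### The job

Slide the flat cover of the analyser's sloping reagent bay all the way open, take the fresh reagent cartridge from the tray on the bench and set it down fully home in the bay's one empty lane with its black port uphill, let go of it, then slide the cover fully shut. Handle it like a full reagent pack (never tipped much beyond the slope of the bay, no dropping or ramming it), don't slam the cover, and leave the cartridges already in the bay and everything else on the bench where they are.

Things in the scene. Friction and masses are not known exactly. Their poses are not given: they have to be found in the camera images.
- analyser: White benchtop analyser fixed on the bench (place and yaw vary), 330 wide (y), 335 deep, 200 high; upright frame, origin on the bench under the middle of its sloping deck, x towards its back, z up. Front panel at x = -75, 66 high; rear housing x = 75 to 260, 200 high, with a display and printer up to 245 high.
- deck: The analyser's deck, sloping down 30 degrees towards the robot. Origin mid-face, 115 above the bench: x up the slope, y level (the analyser's y), z out of the face. Face: x -86 to 86, y -165 to 165. The reagent bay, a pocket 76 deep, has its mouth at x -62 to 62, y 6 to 130. Cover rails along y at x = 67 to 79 and -79 to -67, and end buffers at y = 143 and -143, stand 10.5 high.
- cover (a joint): Flat grey cover, 143 x 136 x 5, in rails over the bay. 0 m = fully shut (centre at deck y = 68 mm); grows to its stop, 0.132 m, as it slides along the deck's -y onto the parking half, clearing the bay. Starts shut or up to 35 mm ajar. About 2 N friction, light damping, no spring or latch: it stays where left. Underside 1.5 above the face.
- cover_grip (a point): Middle of the upright grip rib at the cover's centre; moves with the cover, has the deck's axes. The rib is 46 long (deck x), 12 thick (deck y, the sliding direction); its top is 10 above this point (deck z), the cover's face 16 below it (a foot strip 22 wide round the rib is 3.5 higher).
- lane0 (a point): Middle of the floor of the lane nearest the parking half; deck axes. Three lanes side by side along deck y, 40 apart, each 36 wide between dividers 26 high and 100 long (deck x) between end stops 20 high; floor 76 below the face, sloping with the deck. A seated cartridge may slide 5 down to the lower stop. loaded_a and loaded_b fill two lanes, in any order; one is empty.
- lane1 (a point): Floor of the middle lane, as lane0.
- lane2 (a point): Floor of the outermost lane, as lane0.
- cartridge: The fresh reagent cartridge, white, 80 to 170 g, upright in the tray, its x within 0.6 rad of the world's x. Origin mid-underside; x along its length to the port end, z up. Body 90 x 28 x 34 high; on it a grip fin 26 long (x), 14 thick (y), top 70 above the underside, middle at x = -8; black round port, 19 wide, 5 high, at x = 31. Seated, its top lies 6 below the deck face.
- cartridge_fin (a point): On the fresh cartridge's fin, at its middle in x and y, 12 below its top (58 above the underside); axes as the cartridge.
- loaded_a: A cartridge of the same shape, already seated in one of the lanes, port uphill. Origin and axes as the fresh one.
- loaded_b: The other cartridge already seated in another lane.
- tray: Grey open tray fixed on the bench, to the left or the right of the analyser, 160 (x) x 170 (y) x 24 high, walls and floor 4 thick; origin under its centre. The fresh cartridge stands near its middle, a vial and a taller bottle at either side of it.
- vial: Amber screw-cap vial, 26 diameter, 58 high, standing in the tray; origin under it. Leave alone.
- bottle_b: Taller amber bottle, 32 diameter, 95 high, standing in the tray on the cartridge's other side; origin under it. Leave alone.
- tube_rack: White specimen rack with capped tubes, 190 x 100, 100 high over the caps, fixed on the bench at the side opposite the tray; origin under its centre.
- wash_bottle: Clear bottle, 60 diameter, 180 high, standing beside the analyser; origin under it. Leave alone.
- tip_box: Blue pipette tip box with clear lid, 117 x 80 x 72 high, beside the analyser; origin under it. Leave alone.
- mouse: Black computer mouse, about 95 x 62 x 33 high, in front of the analyser; origin under it. Leave alone.
- marker: Marker pen, 115 x 14 x 14, lying in front of the analyser; origin under its middle. Leave alone.
Not all that is in view belongs to the job. Leave any red or turquoise look-alike of the cartridge alone.

How it is judged:
On the way, in this order (a step that is already met when the one before it is completed fails the run):
1. the cover is slid all the way open (within 12 mm of its stop) (value of joint cover above 0.12 m), for 0.2 s.
2. the fresh cartridge stands fully home in the empty lane, port uphill, let go, with the cover still open (((x of cartridge in the frame of lane0 between -0.01 and 0.01 m and y of cartridge in the frame of lane0 between -0.01 and 0.01 m and z of cartridge in the frame of lane0 below 0.005 m) or (x of cartridge in the frame of lane1 between -0.01 and 0.01 m and y of cartridge in the frame of lane1 between -0.01 and 0.01 m and z of cartridge in the frame of lane1 below 0.005 m) or (x of cartridge in the frame of lane2 between -0.01 and 0.01 m and y of cartridge in the frame of lane2 between -0.01 and 0.01 m and z of cartridge in the frame of lane2 below 0.005 m)) and angle between the z axis of cartridge and the z axis of deck, either way round below 0.1 rad and angle between the x axis of cartridge and the x axis of deck, either way round below 0.17 rad and x of cartridge_fin in the frame of lane1 below 0 m and value of joint cover above 0.11 m and contact force between the fingers and cartridge below 0.2 N and linear speed of cartridge below 0.02 m/s), for 0.2 s.
At the end, for the whole second after the job is handed in: Cover shut within 4 mm of its stop and still. Fresh cartridge at rest in the lane that was empty: within 10 mm of its middle each way, underside within 5 mm of the floor, length within 10 degrees of the lane, upright axis within 6 degrees of the deck's normal, port uphill (((x of cartridge in the frame of lane0 between -0.01 and 0.01 m and y of cartridge in the frame of lane0 between -0.01 and 0.01 m and z of cartridge in the frame of lane0 below 0.005 m) or (x of cartridge in the frame of lane1 between -0.01 and 0.01 m and y of cartridge in the frame of lane1 between -0.01 and 0.01 m and z of cartridge in the frame of lane1 below 0.005 m) or (x of cartridge in the frame of lane2 between -0.01 and 0.01 m and y of cartridge in the frame of lane2 between -0.01 and 0.01 m and z of cartridge in the frame of lane2 below 0.005 m)) and angle between the z axis of cartridge and the z axis of deck, either way round below 0.1 rad and angle between the x axis of cartridge and the x axis of deck, either way round below 0.17 rad and x of cartridge_fin in the frame of lane1 below 0 m and value of joint cover below 0.004 m and linear speed of cartridge below 0.02 m/s and velocity of joint cover between -0.01 and 0.01 m/s); the robot touches nothing.
It fails at once if a cartridge already in the bay is shifted more than 12 mm (distance of any of loaded_a, loaded_b from where it was at the start of the episode above 0.012 m).
It fails at once if something else on the bench is shoved more than 20 mm or knocked over (distance of any of vial, bottle_b, wash_bottle, tip_box, mouse, marker from where it was at the start of the episode above 0.02 m or angle between any of vial, bottle_b, wash_bottle, tip_box's own z axis and vertical above 0.5 rad).
It fails at once if the fresh cartridge is tipped more than 55 degrees from upright (angle between cartridge's own z axis and vertical above 0.96 rad).
It fails at once if the fresh cartridge is rammed into the analyser or its cover (over 40 N) or dropped (falls out of the fingers faster than 0.5 m/s, as from over 13 mm) (contact force between cartridge and analyser above 40 N or (linear speed of cartridge above 0.5 m/s and contact force between the fingers and cartridge below 0.1 N)).
It fails at once if the cover is slammed (faster than 0.5 m/s) (velocity of joint cover above 0.5 m/s or velocity of joint cover below -0.5 m/s).
It also fails if it takes over 61 s, if anything falls off the work surface, if the arm or the gripper's body presses on something with over 40 N, if the wrist force passes 120 N, or if a joint passes its speed limit or range.

## Working session

There is one attempt and no reset: what is moved stays moved. The work goes in short steps, Python scripts to look and compute and a shell command to move; the robot and the scene stay as the last step left them, time stands still between calls to the robot, and variables do not carry over. Pictures are saved under pics/ and viewed, at most 10 in all, crops included, and the job is handed in when it is done.

```bash
mkdir -p pics && cat > h.py <<'E'
import numpy as np, cv2
from cell import arm
from scipy.spatial.transform import Rotation as R
def ray(cam,pt,cal=None):
    c=cal or arm.get_calibration(cam);K=np.array(c["intrinsics"]);T=np.array(c["pose"])
    d=np.linalg.solve(K,[pt[1],pt[0],1.]);d=T[:3,:3]@np.array([d[0],-d[1],-d[2]]);return T[:3,3],d/np.linalg.norm(d)
def onz(cam,pt,z):
    o,d=ray(cam,pt);return o+d*(z-o[2])/d[2]
def tri(p,q):
    A=0;b=0
    for o,d in(p,q):
        M=np.eye(3)-np.outer(d,d);A=A+M;b=b+M@o
    x=np.linalg.solve(A,b);return x,[np.linalg.norm((np.eye(3)-np.outer(d,d))@(x-o)) for o,d in(p,q)]
def proj(cam,X):
    c=arm.get_calibration(cam);T=np.linalg.inv(c["pose"]);p=T[:3,:3]@np.array(X)+T[:3,3]
    q=np.array(c["intrinsics"])@[p[0],-p[1],-p[2]];return q[1]/q[2],q[0]/q[2]
def save(n,im): cv2.imwrite("pics/"+n+".png",im[:,:,::-1])
E
python3 - <<'E'
from h import *
np.set_printoptions(precision=4,suppress=True)
s=arm.observe();print(s)
for c in("side","top"):
    save(c+"0",arm.get_image(c))
    cal=arm.get_calibration(c);print(c,np.array(cal["pose"]),np.array(cal["intrinsics"])[0],[k for k in cal])
    for q in("analyser","deck","cover_grip","cartridge","cartridge_fin","tray","lane0","lane1","lane2","vial","bottle","wash_bottle","tip_box"):
        r=arm.place_of(c,q);print(c,q,[(np.round(x["point"]).tolist(),round(x["conf"],2)) for x in r[:4]])
E
```

```text
{'clock': 0.0, 'joints': array([-1.4196,  0.4352,  0.025 ,  1.5741, -0.0116,  1.134 , -0.0751]), 'dq': array([-0.0003, -0.0005,  0.0016,  0.0004, -0.0002, -0.0005, -0.0003]), 'joint_efforts': array([  0.0001, -66.7855,   0.9851, -31.4453,  -0.0605,   0.0429,
         0.0002]), 'position': array([0.1569, 0.6047, 0.404 ]), 'ee_rot': array([-0.3977, -3.1162,  0.0025]), 'force': array([0.1837, 0.4885, 0.2465]), 'ft_torque': array([0.0187, 0.0305, 0.0492]), 'gripper_force': 0.0, 'width': 0.9992340442188464}
side [[-0.9636  0.1777 -0.1998  0.2066]
 [-0.2671 -0.6037  0.7512  1.0437]
 [ 0.0128  0.7772  0.6291  0.9911]
 [ 0.      0.      0.      1.    ]] [437.7193   0.     253.0384] ['intrinsics', 'pose']
side analyser [([217.0, 227.0], 0.97)]
side deck [([189.0, 230.0], 0.88), ([159.0, 278.0], 0.17)]
side cover_grip []
side cartridge [([180.0, 324.0], 0.66), ([159.0, 330.0], 0.61), ([160.0, 276.0], 0.56)]
side cartridge_fin [([148.0, 286.0], 0.68), ([172.0, 325.0], 0.68), ([145.0, 334.0], 0.48)]
side tray [([162.0, 278.0], 0.82), ([219.0, 215.0], 0.37)]
side lane0 [([217.0, 209.0], 0.87), ([
[... 485 characters left out ...]
] [354.2894   0.     258.616 ] ['intrinsics', 'pose']
top analyser [([172.0, 251.0], 0.63)]
top deck [([165.0, 251.0], 0.83)]
top cover_grip [([171.0, 236.0], 0.98)]
top cartridge [([268.0, 406.0], 0.92), ([265.0, 349.0], 0.62), ([237.0, 302.0], 0.54)]
top cartridge_fin [([206.0, 377.0], 0.91), ([267.0, 412.0], 0.82), ([262.0, 350.0], 0.59)]
top tray [([198.0, 371.0], 0.89), ([172.0, 253.0], 0.4)]
top lane0 [([161.0, 213.0], 0.56)]
top lane1 [([161.0, 213.0], 0.56)]
top lane2 [([161.0, 213.0], 0.56)]
top vial [([189.0, 358.0], 0.46), ([160.0, 212.0], 0.45)]
top bottle [([202.0, 391.0], 0.51)]
top wash_bottle [([137.0, 154.0], 0.97), ([239.0, 301.0], 0.51)]
top tip_box [([128.0, 364.0], 0.6)]
```

View pics/top0.png

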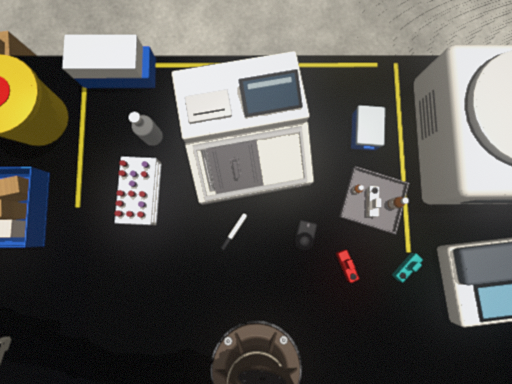

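View pics/side0.png

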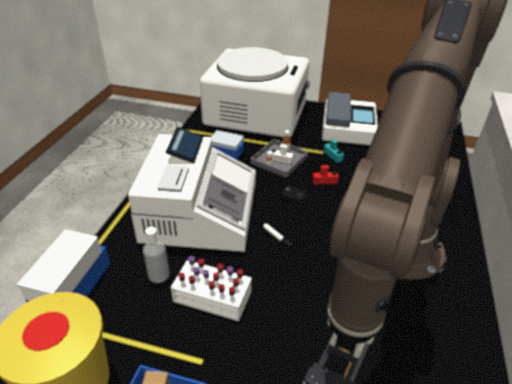

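```bash
python3 - <<'E'
from h import *
np.set_printoptions(precision=4,suppress=True)
im=arm.get_image("top")
a=cv2.resize(im[120:210,180:320],None,fx=5,fy=5,interpolation=cv2.INTER_CUBIC)[:,:700]
b=cv2.resize(im[160:240,335:415],None,fx=4,fy=4,interpolation=cv2.INTER_CUBIC)
o=np.zeros((600,800,3),np.uint8);o[:450,:700]=a;
o=np.zeros((600,800,3),np.uint8);a=cv2.resize(im[120:210,180:320],(560,360),interpolation=cv2.INTER_CUBIC);o[:360,:560]=a
o[360:600,560:800]=cv2.resize(b,(240,240)); o[360:600,0:240]=cv2.resize(im[240:290,335:435],(480,240))[:,:240]; o[360:600,0:480]=cv2.resize(im[240:290,335:435],(480,240))
save("crop1",o)
print("grip",onz("top",(171,236),.1345),"deck",onz("top",(165,251),.115),"tray",onz("top",(198,371),0),"fin",onz("top",(206,377),.062))
for q in("cover_grip","cartridge","cartridge_fin","deck","tray"):
    print(q,[(np.round(x["point"],1).tolist(),round(x["conf"],2)) for x in arm.place_of("top",q)][:3])
m=[r for r in arm.silhouettes("top","cover_grip")][:1]
for q in("cover_grip","deck","tray"):
  for r in arm.silhouettes("top",q)[:2]:
    c=cv2.findContours(r["region"].astype(np.uint8),0,2)[0];c=max(c,key=cv2.contourArea);print(q,r["conf"],cv2.minAreaRect(c))
E
```

```text
grip [0.5452 0.0476 0.1345] deck [0.5652 0.0073 0.115 ] tray [ 0.4834 -0.3584  0.    ] fin [ 0.4535 -0.3532  0.062 ]
cover_grip [([167.9, 236.5], 0.66)]
cartridge [([265.4, 406.4], 0.96), ([265.5, 349.3], 0.73), ([201.1, 369.6], 0.7)]
cartridge_fin [([263.3, 347.7], 0.9), ([206.0, 376.8], 0.78), ([193.2, 143.7], 0.39)]
deck [([135.2, 151.5], 0.21)]
tray [([200.5, 370.3], 0.68)]
cover_grip 0.78 ((235.30706787109375, 166.2399444580078), (47.50132369995117, 52.07767105102539), 79.99201965332031)
deck 0.69 ((251.18594360351562, 161.96185302734375), (60.07575225830078, 123.50556945800781), 79.95797729492188)
tray 0.89 ((374.0365905761719, 199.77548217773438), (60.44002914428711, 54.740264892578125), 16.389541625976562)
```

View pics/crop1.png

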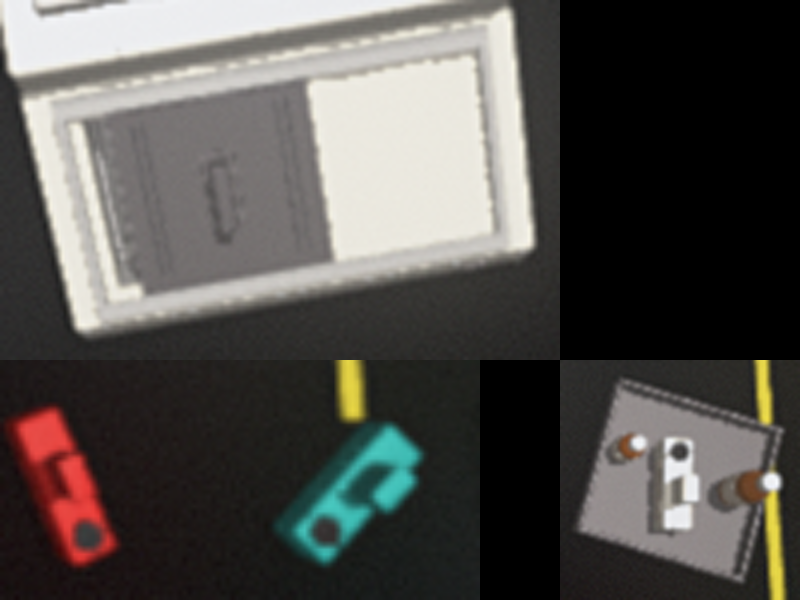

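The top view shows the cover nearly shut, with its rib at about (169,235). The analyser is yawed by roughly +0.18 rad. Three things could be the cartridge: the white one in the tray (202,374), the red one (266,347) and the turquoise one (267,408). The white one fits because it stands in the tray between the vial and the bottle; its port end points ahead. I'll move in for a wrist view.

```bash
python3 -m inch '-.036 -.034 -.01 0 .0918; -.072 -.069 -.02 0 .0918; -.108 -.103 -.03 0 .0918; -.144 -.138 -.04 0 .0918; -.18 -.172 -.046 0 .0918' && python3 -m inch '-.036 -.034 0 0 .0918; -.072 -.069 0 0 .0918; -.108 -.103 0 0 .0918; -.144 -.138 0 0 .0918; -.18 -.172 0 0 .0918' && python3 -m inch '-.036 -.034 0 -.14 .0918; -.072 -.069 0 -.28 .0918; -.108 -.105 0 -.43 .0918; -.112 -.107 0 -.435 .0918; -.112 -.107 0 -.435 .0918'
cat >> h.py <<'E'
def show(c,qs,fn="place_of"):
    for q in qs: print(c,q,[(np.round(x["point"],1).tolist(),round(x["conf"],2)) for x in getattr(arm,fn)(c,q)][:3])
def st():
    s=arm.observe();Rm=R.from_rotvec(s["ee_rot"]).as_matrix();p=s["position"];print("t",round(s["clock"],2),"TCP",p,"grasp",p+.159*Rm[:,2],"yaw",np.arctan2(-Rm[0,1],Rm[1,1]),"tz",Rm[:,2],"F",s["force"],"w",s["width"]*.0918,"gf",s["gripper_force"]);return p,Rm
def delta(target_grasp,yaw):
    p,Rm=st();g=p+.159*Rm[:,2];print("shift",Rm.T@(np.array(target_grasp)-g),"roll",-(yaw-np.arctan2(-Rm[0,1],Rm[1,1])))
np.set_printoptions(precision=4,suppress=True)
E
python3 - <<'E'
from h import *
st();im=arm.get_image("wrist");save("w1",im);c=arm.get_calibration("wrist");print(np.array(c["pose"]),c["intrinsics"][0])
show("wrist",("cover_grip","deck","lane1","analyser"))
E
```

```text
clock: 2.4
position: [0.287, 0.3943, 0.4512]
ee_rot: [0.397, 3.116, 0.002]
force: [1.1, -0.7, -0.4]
width: 1.002
gripper_force: 0.0
clock: 2.9
position: [0.4179, 0.1823, 0.4507]
ee_rot: [0.398, 3.116, 0.001]
force: [1.5, 0.5, -0.2]
width: 0.999
gripper_force: 0.0
clock: 3.4
position: [0.5003, 0.0483, 0.4506]
ee_rot: [-0.277, 3.128, -0.003]
force: [-0.6, 0.1, -0.3]
width: 0.998
gripper_force: 0.0
t 3.4 TCP [0.5003 0.0483 0.4506] grasp [0.5006 0.048  0.2916] yaw 0.17678537183946086 tz [ 0.0016 -0.0017 -1.    ] F [-0.5951  0.1385 -0.3111] w 0.09165910797130924 gf 0.0
[[-0.1771 -0.9461 -0.271   0.4259]
 [ 0.9842 -0.1705 -0.048   0.0373]
 [-0.0008 -0.2752  0.9614  0.4297]
 [ 0.      0.      0.      1.    ]] [299.5053   0.     258.1388]
wrist cover_grip [([227.7, 252.0], 0.63)]
wrist deck [([229.2, 208.5], 0.91)]
wrist lane1 []
wrist analyser [([202.8, 226.2], 0.72)]
```

View pics/w1.png

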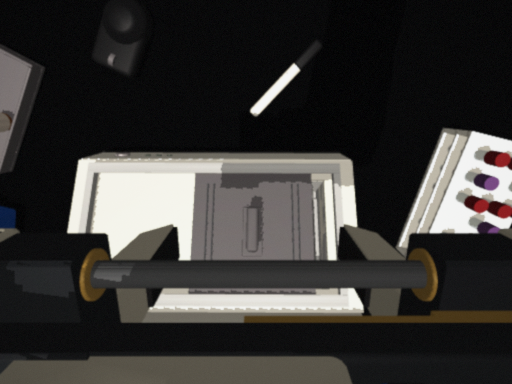

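```bash
python3 - <<'E'
from h import *
im=cv2.imread("pics/w1.png",0).astype(float)
for c in range(95,345,25):
    print(c,im[148:176:1,c].astype(int))
print("rows")
for r in range(170,226,11): print(r,im[r,66:106:2].astype(int),im[r,330:370:2].astype(int))
b=[x for x in arm.silhouettes("wrist","cover_grip")]
for x in b[:2]:
    c=max(cv2.findContours(x["region"].astype(np.uint8),0,2)[0],key=cv2.contourArea);print(x["conf"],x["point"],cv2.boundingRect(c))
E
```

```text
95 [  8  11  12   8  11  21  62 101 107 111 145 194 221 216 204 215 218 220
 218 216 215 211 211 204 168 105  86  82]
120 [  5   7   8  18  45  94 170 191 126 113 136 165 176 177 195 215 219 219
 216 215 214 212 209 208 217 235 241 242]
145 [  6   3  12  21  67 103 100  95 100 111 138 186 199 181 196 217 219 218
 216 215 215 213 208 206 208 228 241 243]
170 [  6   5   8  17  54  89  91  82  98 114 171 204 181 179 190 211 216 216
 218 218 214 213 209 211 216 229 241 242]
195 [  4   3   8  19  52  91 107 108 107 111 130 165 182 179 190 208 215 216
 221 220 216 215 211 209 193 163 159 161]
220 [  7   0   7  19  54  90 106 109 105 114 151 192 194 182 190 208 214 216
 217 210 197 192 199 209 192 146 111 106]
245 [  7   1   9  17  43  80 105 108 107 107 122 157 180 177 170 152 140 142
 146 147 143 142 139 137 124  91  70  66]
270 [  8   7  10  16  44  81 106 108 108 108 120 154 181 179 169 152 142 145
 147 148 145 143 140 141 124  92  69  68]
295 [  4   5   7  12  33  73 105 108 108 108 121 157 181 177 173 154 141 144
 146 145 145 143 139 141 131 100  71  66]
320 [  7   6   5  11  36  75 1
[... 453 characters left out ...]
3 229 241 241 242 241 223 214 214 184  85  86 158 220 242
 242 242] [243 192 155 216 217 219 242 243 242 243 243 243 209  11   8   9  10  10
  10   8]
203 [  9   8  32 217 241 241 241 241 229 213 213 201  92  82 137 228 242 241
 241 242] [244 230 126 213 217 218 234 243 243 243 243 243 232  51   9  10   8   6
   7   6]
214 [  9  18 187 241 241 241 241 233 212 212 210 106  83 119 180 240 242 242
 242 242] [243 241 116 195 216 218 225 242 243 243 243 242 242 126  11  10  12   9
   8   8]
225 [ 11 171 241 241 241 242 235 212 211 212 147  84  99 190 240 242 242 242
 242 242] [244 243 191 157 215 212 209 103 103 135 197 227 237 221  29   9  11   9
   9   6]
0.81 [220.1, 253.1] (190, 173, 126, 89)
```

```bash
python3 - <<'E'
from h import *
im=cv2.imread("pics/w1.png")
save("w1c",cv2.resize(im[140:320,70:370][:,:,::-1],(800,480),interpolation=cv2.INTER_CUBIC))
E
```

```text
(no output)
```

View pics/w1c.png

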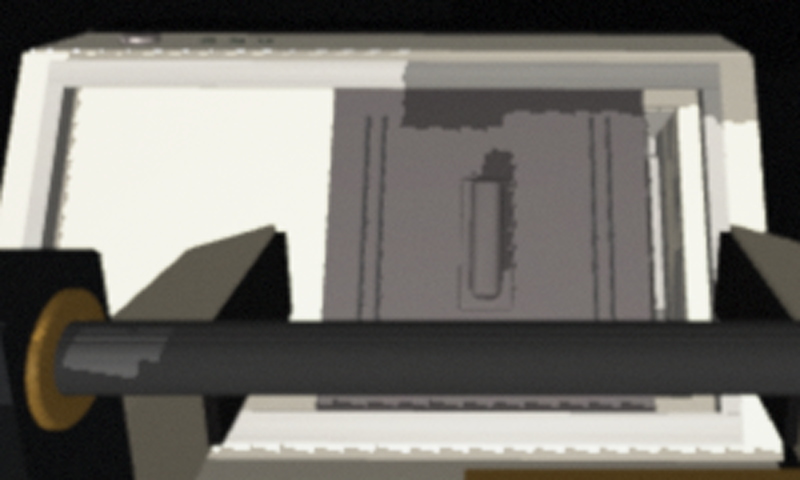

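```bash
cat >> h.py <<'E'
def deckT(x,y,yaw):
    c,s=np.cos(yaw),np.sin(yaw);A=R.from_euler('z',yaw).as_matrix()@R.from_euler('y',-np.pi/6).as_matrix();T=np.eye(4);T[:3,:3]=A;T[:3,3]=[x,y,.115];return T
E
python3 - <<'E'
from h import *
from scipy.optimize import least_squares
cal=arm.get_calibration("wrist");Ti=np.linalg.inv(cal["pose"]);K=np.array(cal["intrinsics"])
def pj(X):
    p=Ti[:3,:3]@X+Ti[:3,3];q=K@[p[0],-p[1],-p[2]];return q[1]/q[2],q[0]/q[2]
obs=[((-86,-165,0),(159.3,78.5)),((-86,165,0),(159.6,352)),((86,165,0),(310.,363.6)),((-23,'q',32.5),(207.5,252.6)),((23,'q',32.5),(251.8,252.6))]
def res(v):
    T=deckT(*v[:3]);o=[]
    for P,uv in obs:
        P=np.array([P[0],68-v[3]*1000 if P[1]=='q' else P[1],P[2]])/1000
        o+=list(np.array(pj(T[:3,:3]@P+T[:3,3]))-uv)
    return np.array(o)
r=least_squares(res,[.56,0,.176,.02]);print(r.x,r.fun.reshape(-1,2));v=r.x
T=deckT(*v[:3])
f=lambda P:T[:3,:3]@(np.array(P)/1000)+T[:3,3]
g=f([0,68-v[3]*1000,22.5]);print("grip",g,"top-cam",proj("top",g),"deck corners top",proj("top",f([-86,-165,0])),proj("top",f([-86,165,0])),"side deck",proj("side",f([0,0,0])))
E
```

```text
[0.5674 0.0139 0.1853 0.0217] [[ 0.9012 -0.7305]
 [ 0.282  -0.1117]
 [ 2.2798  0.7486]
 [-1.6312  0.0745]
 [-1.2891 -0.0752]]
grip [0.5478 0.0574 0.1345] top-cam (np.float64(170.0505849659277), np.float64(232.360594059336)) deck corners top (np.float64(181.54212680441103), np.float64(310.4175564068879)) (np.float64(203.87848772685766), np.float64(196.22490816071752)) side deck (np.float64(189.53819391468392), np.float64(226.75692031331334))
```

```bash
python3 - <<'E'
from h import *
st();cal=arm.get_calibration("wrist");im=arm.get_image("wrist");print(np.array(cal["pose"])[:3,3]);save("w2",im);st()
a=cv2.imread("pics/w1.png",0).astype(np.float32);b=cv2.cvtColor(im,7).astype(np.float32)
print(cv2.phaseCorrelate(a[0:225],b[0:225],cv2.createHanningWindow((512,225),5)))
for c in range(95,345,50): print(c,b[148:166,c].astype(int))
for r in (170,203,214): print(r,b[r,66:86].astype(int),b[r,348:366].astype(int))
d=cv2.absdiff(cv2.imread("pics/top0.png"),arm.get_image("top")[:,:,::-1]).max(2);print((d>60).sum())
# tcp via top
p,_=st();print("flange top px",proj("top",p))
E
```

```text
t 3.7 TCP [0.4984 0.0539 0.4503] grasp [0.4983 0.054  0.2913] yaw 0.18281683506166788 tz [-0.0002  0.0005 -1.    ] F [-0.51    0.7353 -0.189 ] w 0.09155354149975727 gf 0.0
[0.4249 0.0401 0.4296]
t 3.75 TCP [0.4984 0.0538 0.4504] grasp [0.4984 0.0539 0.2914] yaw 0.18287708779558534 tz [-0.0001  0.0004 -1.    ] F [-0.4268  0.0379 -0.3088] w 0.09166575636897203 gf 0.0
((-5.419341006986713, 1.6171306335405546), 1.0497450932529238)
95 [ 4  2  4  6 14 34 47 48 47 48 56 70 77 75 80 87 90 88]
145 [  2   5   4   8  27  52  62  56  60  67  74  93 107 107 108 118 126 124]
195 [  5   5   5   7  18  51  82  81  82  80  87 126 148 132 128 135 145 146]
245 [  7   7   5   6  14  36  67  87  87  87  86  95 121 140 135 128 115 104]
295 [  5   3   3   1   9  21  56  84  86  84  84  85 105 129 134 129 118 101]
170 [ 2  2  1  6 27 56 70 71 72 73 74 75 76 77 76 74 70 70 71 72] [9 5 6 4 2 5 4 5 4 3 4 6 7 4 4 5 5 3]
203 [27 28 28 28 29 29 29 30 30 30 28 28 28 29 29 29 25 16 12 11] [54 29  7  1  1  1  2  1  1  2  2  2  2  2  1  1  1  2]
214 [13 13 13 13 14 14 14 14 13 13 13 13 13 13 12  9  6  5  5  6] [28 25 10  2  0  1  1  0  1  1  1  1  1  0  0  1  0  1]
13746
t 3.8 TCP [0.4985 0.0536 0.4504] grasp [0.4985 0.0537 0.2914] yaw 0.18271203708571995 tz [-0.      0.0003 -1.    ] F [-0.3701  0.6831  0.1146] w 0.09205704355473769 gf 0.0
flange top px (np.float64(163.99559392182954), np.float64(225.1433117963535))
```

```bash
cat > fit.py <<'E'
from h import *
from scipy.optimize import least_squares
cal=arm.get_calibration("wrist")
def pjc(cal,X):
    Ti=np.linalg.inv(cal["pose"]);K=np.array(cal["intrinsics"])
    p=Ti[:3,:3]@X+Ti[:3,3];q=K@[p[0],-p[1],-p[2]];return q[1]/q[2],q[0]/q[2]
ct=arm.get_calibration("top")
obs=[(cal,(-86,-165,0),(159.0,73)),(cal,(-86,165,0),(161,346.5)),(cal,(86,165,0),(311.5,358.3)),(cal,(-23,'q',32.5),(208.5,247)),(cal,(23,'q',32.5),(252.8,247)),
 (ct,(0,'q',32.5),(169.,235.5)),(ct,(-86,165,0),(202.6,200.8)),(ct,(-86,-165,0),(182.2,313))]
def res(v):
    T=deckT(*v[:3]);o=[]
    for c,P,uv in obs:
        P=np.array([P[0],68-v[3]*1000 if P[1]=='q' else P[1],P[2]])/1000
        o+=list((np.array(pjc(c,T[:3,:3]@P+T[:3,3]))-uv))
    return np.array(o)
r=least_squares(res,[.56,0,.176,.02],loss='soft_l1');print(r.x);print(res(r.x).reshape(-1,2));v=r.x
T=deckT(*v[:3])
f=lambda P:T[:3,:3]@(np.array(P)/1000)+T[:3,3]
g=f([0,68-v[3]*1000,22.5]);print("grip",g,"slide dir",-T[:3,1])
E
python3 fit.py
```

```text
[0.5695 0.0074 0.18   0.0212]
[[ 1.1251 -0.2223]
 [ 0.2276  0.2443]
 [ 2.0674 -0.5359]
 [-1.7122  0.1319]
 [-1.3861 -0.4306]
 [ 1.4002 -0.716 ]
 [ 0.2273 -2.437 ]
 [-1.0843 -0.4052]]
grip [0.5501 0.0514 0.1345] slide dir [ 0.179  -0.9838 -0.    ]
```

```bash
python3 -c "
from h import *
delta([.5501,.0514,.1445],.18)"
```

```text
t 3.8 TCP [0.4985 0.0536 0.4504] grasp [0.4985 0.0537 0.2914] yaw 0.18271203708571995 tz [-0.      0.0003 -1.    ] F [-0.3701  0.6831  0.1146] w 0.09205704355473769 gf 0.0
shift [-0.0503 -0.0117  0.1469] roll 0.0027120370857199594
```

```bash
python3 -m inch '-.05 -.012 .01 .003 .06; -.05 -.012 .055 .003 .06; -.05 -.012 .1 .003 .06; -.05 -.012 .13 .003 .06; -.05 -.012 .13 .003 .06' && python3 - <<'E'
from h import *
st();im=arm.get_image("wrist");save("w3",cv2.resize(im[100:384],(800,444)));show("wrist",("cover_grip",))
cal=arm.get_calibration("wrist")
T=deckT(.5695,.0074,.18);print(proj("wrist",[.5501,.0514,.1345]))
E
```

```text
clock: 4.3
position: [0.5484, 0.0505, 0.3166]
ee_rot: [0.28, -3.122, 0.001]
force: [-0.4, 0.6, 0.9]
width: 0.658
gripper_force: 0.0
t 4.3 TCP [0.5484 0.0505 0.3166] grasp [0.5473 0.0503 0.1576] yaw 0.17897133061113765 tz [-0.0073 -0.0015 -1.    ] F [-0.4324  0.5848  0.8978] w 0.060378920792028175 gf 0.0
wrist cover_grip [([243.4, 256.9], 0.92)]
(np.float64(236.93358090841), np.float64(260.3028498991409))
```

View pics/w3.png

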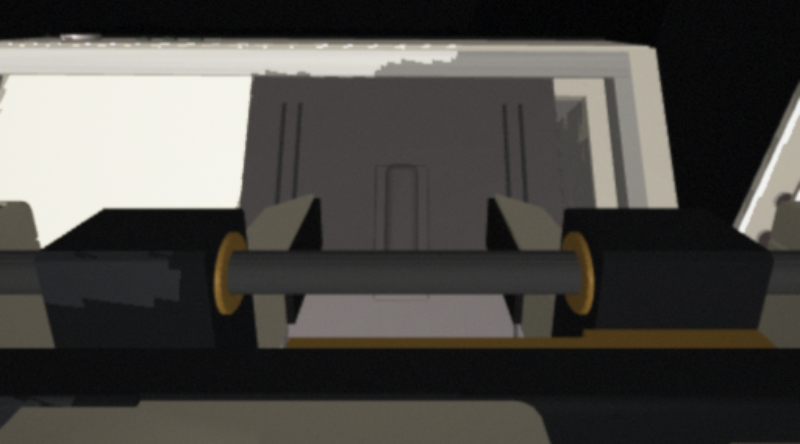

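The rib sits centred between the fingers. I'll go down the last 13 mm and grip it.

```bash
python3 -m inch '0 0 .006 0 .06; 0 0 .012 0 .05; 0 0 .012 0 .03; 0 0 .012 0 .01; 0 0 .012 0 .004' 10 && python3 -m inch '0 0 0 0 .004; 0 0 0 0 .004; 0 0 0 0 .004' 10; python3 -c "
from h import *
st()"
```

```text
clock: 4.9
position: [0.5503, 0.0499, 0.3087]
ee_rot: [-0.279, 3.128, 0.0]
force: [0.5, -0.2, -0.1]
width: 0.356
gripper_force: 0.0
clock: 5.2
position: [0.5502, 0.0498, 0.3084]
ee_rot: [-0.279, 3.129, 0.0]
force: [-0.4, -0.3, 0.6]
width: 0.132
gripper_force: 10.0
t 5.2 TCP [0.5502 0.0498 0.3084] grasp [0.5502 0.0499 0.1494] yaw 0.1779808494155828 tz [ 0.0002  0.0001 -1.    ] F [-0.3687 -0.3022  0.6269] w 0.01211982626893033 gf 9.99924123287201
```

```bash
python3 -m inch '0 -.012 0 0 .004; 0 -.032 0 0 .004; 0 -.055 0 0 .004; 0 -.078 0 0 .004; 0 -.098 0 0 .004' 12 && python3 -m inch '0 -.008 0 0 .004; 0 -.015 0 0 .004; 0 -.017 0 0 .004; 0 -.017 0 0 .004' 12; python3 -c "
from h import *
st()"
```

```text
clock: 5.7
position: [0.5674, -0.0477, 0.3084]
ee_rot: [0.279, -3.129, -0.001]
force: [-1.5, 3.9, 3.7]
width: 0.129
gripper_force: 12.0
clock: 6.1
position: [0.5698, -0.0595, 0.3083]
ee_rot: [0.285, -3.126, -0.009]
force: [-6.7, 12.5, 10.4]
width: 0.13
gripper_force: 12.0
t 6.1 TCP [ 0.5698 -0.0595  0.3083] grasp [ 0.5693 -0.0586  0.1493] yaw 0.18167280777515607 tz [-0.0032  0.0057 -1.    ] F [-6.6825 12.4912 10.3762] w 0.011965936262119961 gf 12.001037076115608
```

```bash
python3 -m inch '0 .004 0 0 .004; 0 .004 0 0 .03; 0 .004 0 0 .045; 0 .004 0 0 .045; 0 .004 0 0 .045' && python3 -m inch '0 0 -.04 0 .06; 0 0 -.09 0 .06; 0.03 0 -.13 0 .06; .05 0.04 -.16 0 .06; .05 .08 -.16 0 .06' && python3 -m inch '0 .02 0 0 .06; 0 .02 0 0 .06; 0 .02 0 0 .06; 0 .02 0 0 .06'&& python3 - <<'E'
from h import *
st();c=arm.get_calibration("wrist");im=arm.get_image("wrist");save("w4",im)
T=deckT(.5695,.0064,.18)
for i,y in enumerate((28,68,108)):
    for nm,P in(("fintop",(-8,y,-6)),("cent",(0,y,-42)),("floor",(0,y,-76))): print("lane",i,nm,np.round(proj("wrist",T[:3,:3]@np.array(P)/1000+T[:3,3]) if 0 else proj("wrist",T[:3,:3]@(np.array(P)/1000)+T[:3,3]),1))
show("wrist",("cover_grip","loaded_a","cartridge_fin"))
E
```

```text
clock: 6.6
position: [0.5699, -0.0596, 0.3083]
ee_rot: [-0.279, 3.129, -0.0]
force: [0.2, -0.1, -0.9]
width: 0.43
gripper_force: 0.0
clock: 7.1
position: [0.5055, 0.0082, 0.4724]
ee_rot: [-0.27, 3.124, 0.0]
force: [1.0, 0.2, -0.1]
width: 0.652
gripper_force: 0.0
clock: 7.5
position: [0.5031, 0.0289, 0.4682]
ee_rot: [0.277, -3.129, 0.001]
force: [-0.2, 0.1, -0.5]
width: 0.654
gripper_force: 0.0
t 7.5 TCP [0.5031 0.0289 0.4682] grasp [0.5031 0.0288 0.3092] yaw 0.17629839654890678 tz [-0.     -0.0006 -1.    ] F [-0.2137  0.0679 -0.4937] w 0.060001405011796766 gf 0.0
lane 0 fintop [220.4 253.6]
lane 0 cent [230.5 254.1]
lane 0 floor [233.4 254.4]
lane 1 fintop [220.3 286.5]
lane 1 cent [230.5 284.2]
lane 1 floor [233.3 282.2]
lane 2 fintop [220.2 319.3]
lane 2 cent [230.4 314.3]
lane 2 floor [233.3 310.1]
wrist cover_grip [([220.1, 174.5], 0.74), ([231.6, 252.5], 0.58), ([231.8, 254.4], 0.33)]
wrist loaded_a [([231.7, 253.1], 0.85), ([228.0, 283.4], 0.6)]
wrist cartridge_fin [([39.5, 144.8], 0.55)]
```

View pics/w4.png

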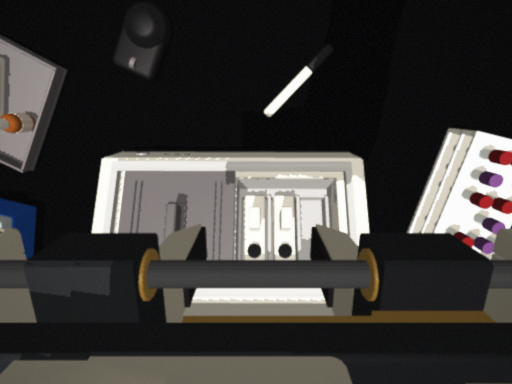

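```bash
python3 - <<'E'
from h import *
s=arm.observe();Rm=R.from_rotvec(s["ee_rot"]).as_matrix()
for x in(9.5,-9.5):
  for y,z in((-46,178),(-46,168),(-50,178),(-55,178),(-55,170),(-65,178),(-65,165),(-65,150),(-65,130)):
    print(x,y,z,np.round(proj("wrist",s["position"]+Rm@np.array([x,y,z])/1000),1))
E
```

```text
9.5 -46 178 [227.4 176.9]
9.5 -46 168 [234.7 172. ]
9.5 -50 178 [227.4 169.8]
9.5 -55 178 [227.4 161. ]
9.5 -55 170 [233.1 156.3]
9.5 -65 178 [227.4 143.3]
9.5 -65 165 [237.  134.1]
9.5 -65 150 [250.1 121.5]
9.5 -65 130 [272.4 100.2]
-9.5 -46 178 [257.8 179.3]
-9.5 -46 168 [266.6 174.7]
-9.5 -50 178 [257.8 172.4]
-9.5 -55 178 [257.8 163.8]
-9.5 -55 170 [264.7 159.5]
-9.5 -65 178 [257.7 146.7]
-9.5 -65 165 [269.4 138.1]
-9.5 -65 150 [285.2 126.3]
-9.5 -65 130 [311.8 106.5]
```

The bay is open. The loaded cartridges fill lanes 0 and 1 (fins at about (218,254) and (218,287)), so the empty lane is lane 2, the outermost. Next I'll look at the tray.

```bash
python3 -m inch '.018 -.045 0 0 .06; .036 -.09 0 0 .06; .055 -.135 0 0 .06; .074 -.18 .0 0 .06; .093 -.225 .0 0 .06' && python3 -m inch '.018 -.045 0.01 0.06 .06; .036 -.09 .025 .12 .06; .055 -.134 .04 .176 .06; .055 -.134 .04 .176 .04; .055 -.134 .04 .176 .04' && python3 -m inch '0 0 0 0 .04; 0 0 0 0 .04; 0 0 0 0 .04' && python3 - <<'E'
from h import *
st();c=arm.get_calibration("wrist");im=arm.get_image("wrist");
show("wrist",("cartridge","cartridge_fin","tray","vial","bottle_b"))
show("wrist",("cartridge_fin",)); 
print("fin@.062",onz("wrist",arm.place_of("wrist","cartridge_fin")[0]["point"],.062))
save("w5",cv2.resize(im,(800,600)))
E
```

```text
clock: 8.2
position: [0.4503, -0.21, 0.4685]
ee_rot: [-0.279, 3.129, -0.0]
force: [2.0, -0.7, 0.1]
width: 0.655
gripper_force: 0.0
clock: 8.7
position: [0.4199, -0.3509, 0.4277]
ee_rot: [-0.003, -3.14, -0.0]
force: [0.5, 1.0, -0.2]
width: 0.526
gripper_force: 0.0
clock: 9.0
position: [0.4215, -0.3483, 0.4286]
ee_rot: [-0.007, 3.141, 0.0]
force: [-0.0, 1.0, -0.2]
width: 0.438
gripper_force: 0.0
t 9.0 TCP [ 0.4215 -0.3483  0.4286] grasp [ 0.4216 -0.3483  0.2696] yaw 0.004448786400723966 tz [ 0.0008  0.0003 -1.    ] F [-0.0082  0.969  -0.1714] w 0.040206159844834916 gf 0.0
wrist cartridge [([52.7, 320.8], 0.89), ([49.8, 178.1], 0.74), ([197.6, 254.5], 0.56)]
wrist cartridge_fin [([54.1, 334.5], 0.66), ([208.6, 252.7], 0.55), ([199.5, 255.8], 0.27)]
wrist tray [([202.5, 248.2], 0.96), ([129.2, 407.2], 0.67), ([197.3, 255.1], 0.62)]
wrist vial [([220.4, 285.5], 0.76)]
wrist bottle_b [([194.6, 207.6], 0.79)]
wrist cartridge_fin [([54.1, 334.5], 0.66), ([208.6, 252.7], 0.55), ([199.5, 255.8], 0.27)]
fin@.062 [ 0.2916 -0.2691  0.062 ]
```

View pics/w5.png

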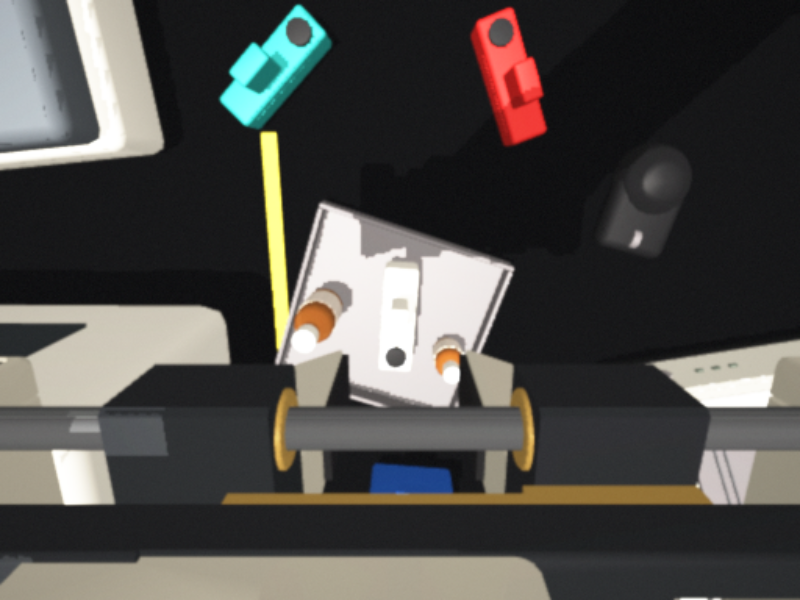

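```bash
python3 - <<'E'
from h import *
im=arm.get_image("wrist");save("w5r",im);g=im.astype(int).min(2);st()
for r in range(164,242,4): print(r,g[r,236:276])
print("port",onz("wrist",(227.8,253.4),.043))
for q in ((220,300),):pass
E
```

```text
t 9.45 TCP [ 0.4209 -0.3493  0.4283] grasp [ 0.4209 -0.3493  0.2693] yaw 0.0022175750631521036 tz [ 0.0001  0.     -1.    ] F [1.1982 0.2496 0.9678] w 0.03991384767938442 gf 0.0
164 [204 204 206 227 241 242 242 242 242 241 242 242 242 242 242 240 233 220
 220 231 238 240 239 239 238 236 236 237 236 236 235 235 235 236 237 237
 237 237 237 237]
168 [242 242 241 242 241 242 241 242 241 242 241 239 227 205 185 177 176 176
 175 172 173 172 168 166 166 164 161 161 157 156 151 145 139 139 146 196
 236 238 238 239]
172 [241 242 242 241 241 241 241 241 241 241 239 239 248 252 253 252 251 249
 247 244 241 238 233 229 227 221 212 208 207 205 202 194 172 143 145 196
 235 239 238 238]
176 [241 241 241 241 241 241 240 240 240 240 243 254 255 255 255 255 255 255
 255 255 255 255 255 255 255 255 255 255 255 255 255 255 252 171 146 195
 235 238 238 238]
180 [240 241 241 240 241 240 240 241 241 242 251 255 255 255 255 255 255 255
 255 255 255 255 255 255 255 255 255 255 255 255 255 255 245 160 146 195
 235 238 237 237]
184 [240 240 241 241 240 240 241 240 239 238 252 255 255 255 255 255 255 255
 255 
[... 1768 characters left out ...]
8 [233 233 232 232 233 233 234 248 255 255 255 243 119  92  92  92  91  90
  89  89  86  85  84  88 157 254 255 255 254 236 231 230 230 231 231 231
 231 229 230 230]
232 [232 232 232 231 232 231 231 251 255 255 255 255 187  97  83  85  82  81
  80  78  79  76  79 136 248 255 255 255 243 230 230 230 229 230 230 229
 230 230 230 230]
236 [231 231 231 231 231 231 231 242 254 255 255 255 255 255 255 254 249 247
 250 253 254 255 255 255 255 255 255 254 233 229 229 230 230 228 228 228
 227 228 228 228]
240 [230 230 230 231 231 230 230 230 230 230 230 230 230 230 230 230 230 230
 230 229 229 228 229 229 228 229 229 230 228 228 228 227 228 228 228 228
 228 228 228 227]
port [ 0.4977 -0.3555  0.043 ]
```

```bash
python3 - <<'E'
from h import *
a=onz("wrist",(180,256.9),.038);b=onz("wrist",(234,253.4),.038);p=onz("wrist",(229,254),.043);e=onz("wrist",(238.5,253.4),.038);r0=onz("wrist",(173.5,257.3),.038)
yaw=np.arctan2(b[1]-a[1],b[0]-a[0]);print(a,b,"port",p,"end",e,"rear",r0,"len",np.linalg.norm(e-r0),"yaw",yaw)
u=np.array([np.cos(yaw),np.sin(yaw),0]);o=(e+r0)/2;print("origin by ends",o,"by port",p-.031*u);o=(o+p-.031*u)/2
f=o-.008*u;f[2]=.079;print("fin",f,"finrearface px",proj("wrist",np.r_[(o-.021*u)[:2],.074]),"fin top c",proj("wrist",np.r_[f[:2],.074]))
bo=onz("wrist",arm.place_of("wrist","bottle_b")[0]["point"],.004);vi=onz("wrist",arm.place_of("wrist","vial")[0]["point"],.004)
n=np.array([-u[1],u[0],0])
for q in(bo,vi): print(q,"along",(q-f)@u,"across",(q-f)@n)
delta(f,yaw)
E
```

```text
[ 0.4346 -0.3511  0.038 ] [ 0.5087 -0.3556  0.038 ] port [ 0.4994 -0.3547  0.043 ] end [ 0.5153 -0.3556  0.038 ] rear [ 0.4262 -0.3506  0.038 ] len 0.08920739043820591 yaw -0.06057264505654699
origin by ends [ 0.4707 -0.3531  0.038 ] by port [ 0.4685 -0.3528  0.043 ]
fin [ 0.4616 -0.3525  0.079 ] finrearface px (np.float64(198.9239097115867), np.float64(256.22135436833224)) fin top c (np.float64(209.46212573911714), np.float64(255.53277599029434))
[ 0.4659 -0.4195  0.004 ] along 0.00833949157105179 across -0.066625488820716
[ 0.5101 -0.3093  0.004 ] along 0.04582306809136602 across 0.04603678718017232
t 9.55 TCP [ 0.4208 -0.3494  0.4283] grasp [ 0.4208 -0.3494  0.2693] yaw 0.002014298526204879 tz [-0.  0. -1.] F [-0.6682  0.1787 -0.4008] w 0.04026446013417557 gf 0.0
shift [-0.0408 -0.0032  0.1903] roll 0.06258694358275187
```

```bash
python3 -m inch '-.03 -.003 .02 .0626 .036; -.041 -.003 .065 .0626 .036; -.041 -.003 .11 .0626 .036; -.041 -.003 .14 .0626 .036; -.041 -.003 .15 .0626 .036' && python3 -m inch '0 0 0 0 .036; 0 0 0 0 .036; 0 0 0 0 .036' && python3 - <<'E'
from h import *
delta([.4616,-.3525,.079],-.0606);im=arm.get_image("wrist");save("w6",cv2.resize(im[150:384],(800,366)))
print(proj("wrist",[.4616,-.3525,.074]))
E
```

```text
clock: 10.05
position: [0.4611, -0.3514, 0.2752]
ee_rot: [-0.095, -3.136, -0.004]
force: [0.5, 0.8, -0.7]
width: 0.393
gripper_force: 0.0
clock: 10.35
position: [0.4623, -0.3529, 0.2802]
ee_rot: [0.095, 3.137, -0.002]
force: [1.0, 0.3, 0.2]
width: 0.392
gripper_force: 0.0
t 10.35 TCP [ 0.4623 -0.3529  0.2802] grasp [ 0.4628 -0.3531  0.1212] yaw -0.06059279203790564 tz [ 0.0028 -0.0015 -1.    ] F [0.9914 0.3164 0.2078] w 0.03595525297988798 gf 0.0
shift [0.0013 0.0006 0.0422] roll 7.2079620943577005e-06
(np.float64(222.70224409650118), np.float64(259.1991508000871))
```

View pics/w6.png

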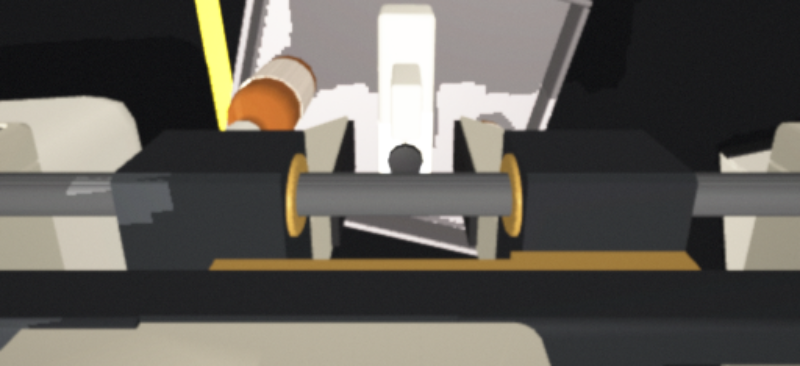

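The fin is midway between the fingers, so I'll go down and grip it.

```bash
python3 -m inch '.001 0 .02 0 .036; .001 0 .035 0 .036; .001 0 .042 0 .036; .001 0 .042 0 .036; .001 0 .042 0 .02' 12 && python3 -m inch '0 0 0 0 .004; 0 0 0 0 .004; 0 0 0 0 .004; 0 0 0 0 .004' 12 && python3 -m inch '0 0 -.01 0 .004; 0 0 -.03 0 .004; 0 0 -.06 0 .004; 0 0 -.06 0 .004' 12; python3 -c "
from h import *
st()"
```

```text
clock: 10.9
position: [0.461, -0.3524, 0.2366]
ee_rot: [0.095, 3.14, -0.0]
force: [0.8, 0.1, -0.4]
width: 0.344
gripper_force: 0.0
clock: 11.3
position: [0.461, -0.3524, 0.2368]
ee_rot: [0.095, 3.139, -0.0]
force: [-1.0, 1.2, 4.5]
width: 0.155
gripper_force: 12.0
clock: 11.7
position: [0.4615, -0.3534, 0.3002]
ee_rot: [0.096, 3.135, -0.005]
force: [0.3, -0.4, -0.3]
width: 0.152
gripper_force: 12.0
t 11.7 TCP [ 0.4615 -0.3534  0.3002] grasp [ 0.4622 -0.3539  0.1412] yaw -0.060913004869077955 tz [ 0.0046 -0.0031 -1.    ] F [ 0.2917 -0.3928 -0.3035] w 0.01397303388761585 gf 11.987389773130417
```

```bash
cat > tgt.py <<'E'
from h import *
import sys
T=deckT(.5695,.0064,.18)
def W(x,y,n): g=T[:3,:3]@(np.array([x,y,n])/1000)+T[:3,3]; g[2]+=.0115; return g
if __name__=="__main__":
    a=[float(v) for v in sys.argv[1:4]];print(W(*a));delta(W(*a),.18)
E
python3 tgt.py 27 105.5 64.5; python3 - <<'E'
from tgt import *
print(W(27,105.5,64.5)-W(27,105.5,4.5))
E
```

```text
[0.5419 0.1086 0.1959]
t 11.7 TCP [ 0.4615 -0.3534  0.3002] grasp [ 0.4622 -0.3539  0.1412] yaw -0.060913004869077955 tz [ 0.0046 -0.0031 -1.    ] F [ 0.2917 -0.3928 -0.3035] w 0.01397303388761585 gf 11.987389773130417
shift [-0.0516  0.4663 -0.0557] roll -0.24091300486907796
[-0.0295 -0.0054  0.052 ]
```

```bash
python3 -m inch '0 0 -.025 0 .004; 0 0 -.06 0 .004; 0 0 -.1 0 .004; 0 .01 -.135 0 .004; 0 .03 -.15 0 .004' && python3 -m inch '-.004 .03 0 0 .004; -.008 .06 0 0 .004; -.012 .092 0 0 .004; -.016 .124 0 0 .004; -.02 .156 0 0 .004' && python3 -m inch '-.004 .032 0 0 .004; -.008 .064 0 0 .004; -.012 .096 0 0 .004; -.016 .128 0 0 .004; -.02 .16 0 0 .004' && python3 -m inch '-.003 .03 0 -.06 .004; -.006 .06 0 -.12 .004; -.01 .09 0 -.18 .004; -.012 .11 0 -.24 .004; -.012 .12 0 -.241 .004' && python3 tgt.py 27 105.5 64.5
```

```text
clock: 12.2
position: [0.4621, -0.3238, 0.4496]
ee_rot: [0.1, 3.136, -0.004]
force: [0.4, 0.3, -1.0]
width: 0.149
gripper_force: 12.0
clock: 12.7
position: [0.4918, -0.1665, 0.4462]
ee_rot: [-0.095, -3.14, -0.0]
force: [0.8, 0.8, -2.1]
width: 0.152
gripper_force: 12.0
clock: 13.2
position: [0.5215, -0.008, 0.4462]
ee_rot: [-0.095, -3.14, -0.0]
force: [0.8, 0.2, -0.9]
width: 0.148
gripper_force: 12.0
clock: 13.7
position: [0.5411, 0.112, 0.446]
ee_rot: [0.29, -3.128, -0.0]
force: [0.6, -0.4, -0.7]
width: 0.153
gripper_force: 12.0
[0.5419 0.1086 0.1959]
t 13.7 TCP [0.5411 0.112  0.446 ] grasp [0.541 0.112 0.287] yaw 0.18511864338707365 tz [-0.0004  0.0001 -1.    ] F [ 0.6173 -0.4066 -0.6852] w 0.01400626273874432 gf 11.98655515909195
shift [-0.0002 -0.0035  0.0911] roll 0.005118643387073657
```

```bash
python3 -m inch '0 -.0015 .03 .005 .004; 0 -.0015 .06 .005 .004; 0 -.0015 .085 .005 .004; 0 -.0015 .091 .005 .004; 0 -.0015 .091 .005 .004' && python3 -m inch '0 0 0 0 .004; 0 0 0 0 .004' && python3 tgt.py 27 107.5 64.5 && python3 - <<'E'
from h import *
im=arm.get_image("wrist");save("w7",cv2.resize(im,(800,600)))
E
```

```text
clock: 14.2
position: [0.5411, 0.1076, 0.3549]
ee_rot: [0.273, -3.128, 0.001]
force: [0.4, -0.6, -0.7]
width: 0.154
gripper_force: 12.0
clock: 14.4
position: [0.5417, 0.1081, 0.3568]
ee_rot: [-0.274, 3.127, 0.001]
force: [0.4, 0.1, -0.5]
width: 0.149
gripper_force: 12.0
[0.5415 0.1106 0.1959]
t 14.4 TCP [0.5417 0.1081 0.3568] grasp [0.5421 0.1082 0.1978] yaw 0.17500901818470188 tz [ 0.0023  0.0007 -1.    ] F [ 0.3712  0.0625 -0.5125] w 0.013691633960643159 gf 11.987360268831253
shift [0.0002 0.0024 0.0019] roll -0.004990981815298112
```

View pics/w7.png

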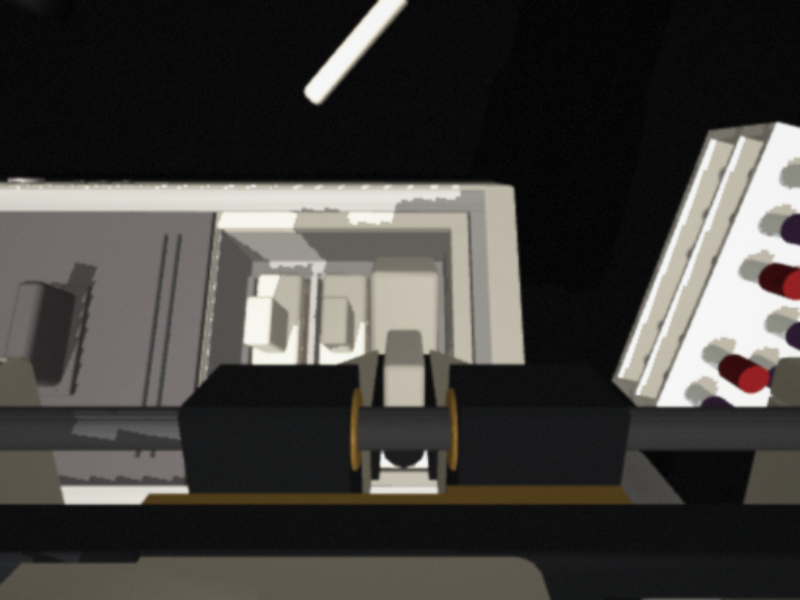

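```bash
python3 - <<'E'
from tgt import *
for P in((-62,130,0),(-62,6,0),(-86,165,0),(-21,75,-6),(-21,61,-6),(-21,35,-6),(-26,28,-6)):
    X=T[:3,:3]@(np.array(P)/1000)+T[:3,3];r,c=proj("wrist",X);print(P,"view col,row",round(c*1.5625),round(r*1.5625))
E
```

```text
(-62, 130, 0) view col,row 450 225
(-62, 6, 0) view col,row 218 226
(-86, 165, 0) view col,row 512 184
(-21, 75, -6) view col,row 346 303
(-21, 61, -6) view col,row 319 303
(-21, 35, -6) view col,row 270 303
(-26, 28, -6) view col,row 257 294
```

```bash
python3 -m inch '-.007 .001 .013 -.005 .004; -.014 .0015 .025 -.005 .004; -.021 .002 .037 -.005 .004; -.027 .002 .047 -.005 .004; -.027 .002 .047 -.005 .004' && python3 -m inch '0 0 0 0 .004; 0 0 0 0 .004' && python3 tgt.py 27 107.5 10.5
```

```text
clock: 14.95
position: [0.5677, 0.1151, 0.3061]
ee_rot: [0.283, -3.126, 0.002]
force: [-0.7, 0.0, -0.4]
width: 0.153
gripper_force: 12.0
clock: 15.15
position: [0.5675, 0.1148, 0.3086]
ee_rot: [-0.283, 3.129, 0.0]
force: [0.8, -0.7, -1.3]
width: 0.151
gripper_force: 12.0
[0.5681 0.1154 0.1491]
t 15.15 TCP [0.5675 0.1148 0.3086] grasp [0.5675 0.1148 0.1496] yaw 0.18020414905698087 tz [ 0.0002  0.     -1.    ] F [ 0.7591 -0.6571 -1.3034] w 0.013886659445314052 gf 11.987403631210327
shift [-0.0007  0.0005  0.0005] roll 0.00020414905698087904
```

```bash
python3 -m inch '-.003 0 .005 0 .004; -.003 0 .008 0 .004; 0 0 .0105 0 .004; .003 0 .0135 0 .004; .006 0 .017 0 .004' 5 && python3 tgt.py 13.4 107.5 -1.5
```

```text
clock: 15.65
position: [0.5614, 0.1139, 0.2912]
ee_rot: [-0.283, 3.128, 0.0]
force: [0.1, -0.1, 1.7]
width: 0.153
gripper_force: 5.7
[0.5624 0.1144 0.1319]
t 15.65 TCP [0.5614 0.1139 0.2912] grasp [0.5615 0.1139 0.1322] yaw 0.18052041350341405 tz [ 0.0006  0.0002 -1.    ] F [ 0.1179 -0.1354  1.6745] w 0.014035550477749004 gf 5.7430980872698
shift [-0.001   0.0003  0.0003] roll 0.0005204135034140578
```

```bash
python3 -m inch '.0015 0 .0025 0 .004; .003 0 .005 0 .004; .005 0 .0075 0 .004; .0065 0 .01 0 .004; .008 0 .012 0 .004' 5 && python3 tgt.py 0.6 107.5 -7.5 && python3 - <<'E'
from h import *
im=arm.get_image("wrist");save("w8",im)
show("wrist",("cartridge","cartridge_fin","loaded_a"))
show("side",("cartridge",)) if 0 else None
E
```

```text
clock: 16.15
position: [0.5542, 0.1118, 0.2796]
ee_rot: [-0.282, 3.127, -0.001]
force: [1.6, -4.4, 4.6]
width: 0.155
gripper_force: 9.2
[0.5545 0.1129 0.1203]
t 16.15 TCP [0.5542 0.1118 0.2796] grasp [0.5545 0.1118 0.1206] yaw 0.17969550189928477 tz [ 0.0019 -0.0004 -1.    ] F [ 1.6345 -4.3925  4.6325] w 0.01422203914662774 gf 9.1545578669502
shift [-0.0002  0.0011  0.0003] roll -0.0003044981007152281
wrist cartridge [([248.9, 262.1], 0.57)]
wrist cartridge_fin [([247.0, 259.1], 0.73)]
wrist loaded_a [([249.0, 158.3], 0.74), ([244.7, 212.7], 0.74)]
```

```bash
python3 -m inch '.0005 -.002 .001 0 .004; .0015 -.003 .0025 0 .004; .0025 -.003 .0045 0 .004; .004 -.003 .0065 0 .004; .005 -.003 .008 0 .004' 5 && python3 tgt.py -7.5 104.5 -12
```

```text
clock: 16.85
position: [0.5489, 0.1089, 0.271]
ee_rot: [0.284, -3.128, -0.0]
force: [1.0, -0.3, 0.3]
width: 0.154
gripper_force: 5.0
[0.5503 0.1091 0.1124]
t 16.85 TCP [0.5489 0.1089 0.271 ] grasp [0.5489 0.1089 0.112 ] yaw 0.18087976254685667 tz [-0.0006  0.0001 -1.    ] F [ 1.0199 -0.2896  0.3253] w 0.014117324961970235 gf 5.000211372971535
shift [-0.0015 -0.     -0.0004] roll 0.0008797625468566772
```

```bash
python3 - <<'E'
from tgt import *
im=arm.get_image("wrist");save("w9",im);g=im.astype(int).mean(2)
def px(P): return np.round(proj("wrist",T[:3,:3]@(np.array(P)/1000)+T[:3,3]),1)
for y in(68,105): print(y,"flat x=-5: rear-top",px((-50,y,-42)),"rear-bot",px((-50,y,-76)),"fin rear top",px((-26,y,-6)),"fin rear base",px((-26,y,-42)),"lower stop top",px((-50,y,-56)))
for th in (3,6,10,20):
    t=np.radians(th);c,s=np.cos(t),np.sin(t);G=np.array([-8.5,-12.5]);q=lambda a,h:G+(a+8)*np.array([c,-s])+(h-62.5)*np.array([s,c])
    for n,a,h in(("rt",-45,34),("fr",-21,70),("portbot",45,0)): r=q(a,h);print(th,n,r,px((r[0],105,r[1])))
for y in(28,68,105):
    c0=px((-50,y,-42))[1];print(y,c0);print([int(g[r,int(c0)-4:int(c0)+5].mean()) for r in range(110,250,2)])
for x in arm.silhouettes("wrist","cartridge")[:4]:
    ys,xs=np.nonzero(x["region"]);print(x["conf"],x["point"],ys.min(),ys.max(),xs.min(),xs.max())
E
```

```text
68 flat x=-5: rear-top [190.9 204.8] rear-bot [201.6 212.2] fin rear top [216.9 191.4] fin rear base [226.  203.1] lower stop top [195.7 208.1]
105 flat x=-5: rear-top [191.  259.1] rear-bot [201.7 258.9] fin rear top [217.1 259.4] fin rear base [226.1 259.1] lower stop top [195.8 259. ]
3 rt [-46.9409 -39.0245] [194.3 259.1]
3 fr [-21.0897  -4.3299] [225.6 259.4]
3 portbot [ 41.1564 -77.6882] [325.5 258.8]
6 rt [-48.2764 -36.9763] [191.6 259.1]
6 fr [-20.6448  -3.6822] [226.3 259.4]
6 portbot [ 37.6766 -80.1976] [319.8 258.8]
10 rt [-49.8869 -34.142 ] [188.1 259.2]
10 fr [-20.0001  -2.8565] [227.3 259.4]
10 portbot [ 32.8418 -83.2538] [312.1 258.8]
20 rt [-53.0162 -26.6265] [180.3 259.2]
20 fr [-18.1509  -1.006 ] [230.4 259.4]
20 portbot [ 19.9274 -89.3579] [293.3 258.8]
28 146.0
[75, 204, 221, 240, 240, 243, 244, 244, 244, 240, 241, 241, 240, 216, 252, 253, 253, 253, 253, 253, 252, 238, 224, 163, 117, 117, 117, 129, 146, 164, 179, 179, 179, 179, 180, 218, 235, 220, 186, 165, 164, 177, 223, 230, 229, 225, 222, 220, 216, 213, 212, 212, 212, 212, 213, 212, 208, 171, 134, 131, 132, 109, 25, 19, 19, 19, 19, 20, 19, 19]
68 204.8
[49, 202, 220, 239, 240, 244, 245, 244, 245, 241, 241, 242, 241, 220, 252, 253, 253, 253, 253, 253, 253, 245, 226, 204, 180, 181, 180, 172, 120, 117, 117, 117, 117, 117, 117, 134, 165, 167, 166, 166, 166, 158, 186, 213, 214, 213, 213, 213, 214, 214, 213, 214, 214, 214, 205, 191, 186, 175, 175, 175, 174, 144, 29, 20, 19, 19, 19, 20, 20, 19]
105 259.1
[34, 163, 222, 236, 240, 244, 245, 244, 245, 242, 240, 241, 241, 230, 247, 253, 253, 253, 253, 251, 223, 196, 156, 142, 117, 117, 118, 117, 117, 117, 118, 118, 117, 117, 117, 127, 164, 166, 167, 166, 167, 157, 185, 214, 216, 216, 217, 217, 217, 217, 217, 217, 217, 217, 217, 217, 183, 192, 218, 217, 218, 218, 218, 219, 219, 219, 220, 220, 220, 220]
0.89 [234.2, 260.5] 193 315 237 280
0.44 [171.0, 151.3] 111 322 0 375
```

The rear edges of the fresh cartridge and the loaded one next to it both appear at row 193, so the fresh one is lying flat on the lane floor. I'll release it gently.

```bash
python3 -m inch '0 0 0 0 .015; 0 0 0 0 .017; 0 0 0 0 .018; 0 0 0 0 .019; 0 0 0 0 .019' 3 && python3 -m inch '0 0 0 0 .019; 0 0 0 0 .019' && python3 -c "
from h import *
st()"
```

```text
clock: 17.45
position: [0.5492, 0.108, 0.2713]
ee_rot: [0.282, -3.129, 0.001]
force: [0.6, -4.0, -0.3]
width: 0.207
gripper_force: 1.6
clock: 17.65
position: [0.5492, 0.1081, 0.2712]
ee_rot: [0.282, -3.129, 0.001]
force: [-0.9, -4.5, -1.0]
width: 0.207
gripper_force: 2.3
t 17.65 TCP [0.5492 0.1081 0.2712] grasp [0.5492 0.1079 0.1122] yaw 0.1799273306079742 tz [-0.0003 -0.0007 -1.    ] F [-0.9337 -4.4916 -1.032 ] w 0.018968677626265744 gf 2.325952680876071
```

```bash
python3 -m inch '.003 0 -.005 0 .019; .007 0 -.012 0 .019; .013 0 -.023 0 .019; .02 0 -.035 0 .019; .03 0 -.055 0 .019' && python3 -m inch '0 0 -.04 0 .019; 0 0 -.08 0 .03; 0 0 -.12 0 .04; 0 0 -.12 0 .04; 0 0 -.12 0 .04' && python3 -m inch '0 0 0 0 .04; 0 0 0 0 .04' && python3 - <<'E'
from tgt import *
st();im=arm.get_image("wrist");save("w10",im);g=im.astype(int).mean(2)
def px(P): return np.round(proj("wrist",T[:3,:3]@(np.array(P)/1000)+T[:3,3]),1)
for y in(28,68,106):
    c=px((-45,y,-42));print(y,"rt x=0",c,"x=-5",px((-50,y,-42)),"finrt",px((-26,y,-6)),"port",px((26,y,-37)))
    print([int(g[r,int(c[1])-3:int(c[1])+4].mean()) for r in range(int(c[0])-20,int(c[0])+20)])
r0=int(px((-35,68,-42))[0]);print(r0,g[r0,200:330].astype(int))
print(px((-35,94,-42)),px((-35,122,-42)),px((-35,82,-42)),px((-35,54,-42)))
show("wrist",("loaded_a","cartridge_fin","cover_grip"))
E
```

```text
clock: 18.15
position: [0.5189, 0.1036, 0.3271]
ee_rot: [0.284, -3.128, -0.001]
force: [-0.3, 0.1, 0.9]
width: 0.209
gripper_force: 0.0
clock: 18.65
position: [0.5193, 0.1033, 0.448]
ee_rot: [-0.284, 3.126, 0.003]
force: [-0.1, -0.2, -0.6]
width: 0.432
gripper_force: 0.0
clock: 18.85
position: [0.5192, 0.1033, 0.4453]
ee_rot: [0.283, -3.127, 0.001]
force: [0.6, -0.2, 0.1]
width: 0.435
gripper_force: 0.0
t 18.85 TCP [0.5192 0.1033 0.4453] grasp [0.5189 0.1032 0.2863] yaw 0.18073056182281505 tz [-0.002  -0.0005 -1.    ] F [ 0.6085 -0.2292  0.1344] w 0.03997383671367021 gf 0.0
28 rt x=0 [181. 198.] x=-5 [177.2 198.2] finrt [188. 191.] port [237.  194.1]
[145, 144, 145, 145, 145, 145, 145, 145, 145, 145, 148, 175, 200, 190, 157, 135, 132, 146, 181, 206, 208, 203, 202, 199, 194, 193, 193, 189, 183, 185, 189, 182, 172, 165, 160, 156, 153, 151, 151, 150]
68 rt x=0 [181.  229.6] x=-5 [177.3 229.7] finrt [188.1 226.3] port [237.1 227.7]
[92, 92, 92, 94, 98, 101, 105, 112, 123, 128, 134, 161, 191, 193, 166, 140, 133, 134, 168, 206, 212, 212, 212, 208, 203, 202, 200, 193, 186, 198, 228, 234, 23
[... 398 characters left out ...]
232 240 241 241 240 240 239 228 186 175 176 175 173 177 177 175
 176 176 176 169 148 119 123 135 168 202 206 202 213 236 241 242 242 241
 241 240 226 182 175 176 175 175 175 175 176 176 177 174 163 147 138 134
 134 132 125 151 202 203 180 124 116 149 212 238 240 235 232 241 241 229
 166 126 139 143 141 139 143 155 204 238 242 242 241 241 240 240 239 233
 219 216 218 216 191 112  30  10  10  11   9   9  10   9   9   9   9  11
   8  13   8  10]
[188.7 250.1] [188.8 272.4] [188.7 240.5] [188.6 218.3]
wrist loaded_a [([218.7, 201.0], 0.95), ([213.5, 232.1], 0.55)]
wrist cartridge_fin [([204.6, 258.0], 0.72), ([222.2, 234.1], 0.51)]
wrist cover_grip [([205.5, 94.0], 0.81), ([214.0, 232.1], 0.15)]
```

Seen in the image, the fresh cartridge sits flush with its neighbours: the rear edges and fin edges are in the same rows. Next, the cover.

```bash
python3 -c "
from h import *
delta([.5699,-.0592,.1494],.18)"
```

```text
t 19.05 TCP [0.5197 0.1033 0.4457] grasp [0.5195 0.1032 0.2867] yaw 0.18046518942729384 tz [-0.0011 -0.0005 -1.    ] F [0.148  0.4569 0.4597] w 0.039754309962781835 gf 0.0
shift [-0.0206 -0.1688  0.1373] roll 0.00046518942729384394
```

```bash
python3 -m inch '-.005 -.04 0 0 .045; -.01 -.08 0 0 .045; -.016 -.125 0 0 .045; -.0206 -.1688 0 0 .045; -.0206 -.1688 .03 0 .045' && python3 -m inch '0 0 .03 0 .045; 0 0 .06 0 .045; 0 0 .08 0 .045; 0 0 .08 0 .045; 0 0 .08 0 .045' && python3 -c "
from h import *
delta([.5699,-.0592,.1494],.18)"
```

```text
clock: 19.55
position: [0.5719, -0.0667, 0.4192]
ee_rot: [-0.268, 3.123, -0.007]
force: [1.0, -0.3, -0.7]
width: 0.488
gripper_force: 0.0
clock: 20.05
position: [0.5705, -0.0592, 0.3365]
ee_rot: [0.283, -3.128, 0.0]
force: [0.7, -0.9, 0.4]
width: 0.492
gripper_force: 0.0
t 20.05 TCP [ 0.5705 -0.0592  0.3365] grasp [ 0.5704 -0.0593  0.1775] yaw 0.18024757957287876 tz [-0.0006 -0.0002 -1.    ] F [ 0.7327 -0.8997  0.4161] w 0.045137082438817026 gf 0.0
shift [0.0005 0.0002 0.0281] roll 0.00024757957287876997
```

```bash
python3 -m inch '0 0 .012 0 .045; 0 0 .022 0 .045; 0 0 .028 0 .045; 0 0 .028 0 .045; 0 0 .028 0 .02' 12 && python3 -m inch '0 0 0 0 .004; 0 0 0 0 .004; 0 0 0 0 .004; 0 0 0 0 .004' 12 && python3 -m inch '0 .01 0 0 .004; 0 .028 0 0 .004; 0 .05 0 0 .004; 0 .072 0 0 .004; 0 .092 0 0 .004' && python3 -m inch '0 .012 0 0 .004; 0 .022 0 0 .004; 0 .03 0 0 .004; 0 .036 0 0 .004; 0 .04 0 0 .004' && python3 -c "
from h import *
st()"
```

```text
clock: 20.55
position: [0.5704, -0.0591, 0.3083]
ee_rot: [0.283, -3.129, 0.0]
force: [-0.9, 0.2, -1.0]
width: 0.443
gripper_force: 0.0
clock: 20.95
position: [0.5703, -0.0583, 0.3085]
ee_rot: [-0.284, 3.129, 0.002]
force: [-0.3, 0.1, 3.0]
width: 0.129
gripper_force: 12.0
clock: 21.45
position: [0.5541, 0.0323, 0.3085]
ee_rot: [-0.282, 3.127, -0.001]
force: [5.1, -2.1, -3.6]
width: 0.133
gripper_force: 12.0
clock: 21.95
position: [0.5473, 0.071, 0.3085]
ee_rot: [-0.283, 3.127, -0.001]
force: [6.1, -1.3, -3.9]
width: 0.132
gripper_force: 12.0
t 21.95 TCP [0.5473 0.071  0.3085] grasp [0.5476 0.071  0.1495] yaw 0.18035626582547493 tz [ 0.0022 -0.0002 -1.    ] F [ 6.0636 -1.3234 -3.9425] w 0.012103669078651609 gf 12.001079320907593
```

```bash
python3 -m inch '0 .002 0 0 .004; 0 .004 0 0 .004; 0 .004 0 0 .004; 0 .004 0 0 .004' && python3 -c "
from h import *
st()"
```

```text
clock: 22.35
position: [0.5469, 0.0724, 0.3085]
ee_rot: [-0.279, 3.127, -0.005]
force: [7.7, -7.8, -5.2]
width: 0.131
gripper_force: 12.0
t 22.35 TCP [0.5469 0.0724 0.3085] grasp [0.5474 0.072  0.1495] yaw 0.17784245661256748 tz [ 0.0029 -0.0029 -1.    ] F [ 7.7125 -7.8254 -5.2455] w 0.011992611066551171 gf 11.992243230342865
```

```bash
python3 -m inch '0 -.002 0 0 .004; 0 -.002 0 0 .02; 0 -.002 0 0 .04; 0 -.002 0 0 .045; 0 -.002 0 0 .045' && python3 -m inch '0 0 -.03 0 .045; 0 0 -.07 0 .045; .03 0 -.12 0 .045; .05 0 -.15 0 .045; .05 0 -.15 0 .045' && python3 -m inch '0 0 0 0 .045; 0 0 0 0 .045; 0 0 0 0 .045' && python3 - <<'E'
from tgt import *
st();im=arm.get_image("wrist");save("w11",im);g=im.astype(int).mean(2)
def px(P): return np.round(proj("wrist",T[:3,:3]@(np.array(P)/1000)+T[:3,3]),1)
a=px((-40,136,6.5));b=px((-40,0,6.5));print(a,b,px((-40,138,0)),px((0,68,32.5)))
r=int(a[0]);print(g[r,int(b[1])-12:int(b[1])+12].astype(int),int(b[1])-12);print(g[r,int(a[1])-14:int(a[1])+16].astype(int),int(a[1])-14)
rr=px((-10,68,32.5));print(rr,g[int(rr[0]),int(rr[1])-14:int(rr[1])+14].astype(int),int(rr[1])-14)
show("wrist",("cover_grip","loaded_a"))
E
```

```text
clock: 22.85
position: [0.546, 0.0729, 0.3082]
ee_rot: [0.284, -3.128, -0.0]
force: [-0.6, -0.1, -0.7]
width: 0.427
gripper_force: 0.0
clock: 23.35
position: [0.4961, 0.0625, 0.4631]
ee_rot: [-0.281, 3.123, 0.004]
force: [-0.9, 0.1, -0.4]
width: 0.491
gripper_force: 0.0
clock: 23.65
position: [0.4972, 0.064, 0.457]
ee_rot: [0.283, -3.127, 0.001]
force: [-0.2, -0.8, -0.3]
width: 0.491
gripper_force: 0.0
t 23.65 TCP [0.4972 0.064  0.457 ] grasp [0.4968 0.0638 0.298 ] yaw 0.18065838221845235 tz [-0.0022 -0.001  -1.    ] F [-0.2381 -0.8493 -0.2577] w 0.04508687728450576 gf 0.0
[195.3 315.3] [195.  198.9] [196.6 316. ] [226.2 256.9]
[241 241 241 241 241 241 241 241 241 241 241 241 241 221 141 113 111 111
 109 112 112 112 110 112] 186
[ 97  84 101 109 108 111 112 110 109 111 111 111 112 123 188 229 188 137
 183 214 216 216 217 218 226 238 241 241 242 241] 301
[216.8 256.9] [112 112 113 112 111 106 102 110 112  99  87  94 103 109 110 110 109 109
 105  96  78  62  70  80  89  90 110 113] 242
wrist cover_grip [([227.3, 260.3], 0.6)]
wrist loaded_a [([230.7, 197.0], 0.68)]
```

```bash
python3 -c "
from cell import arm
print(arm.sign_off())"
```

```text
the job is handed in; nothing more can be done
None
```

I slid the cover fully open, seated the fresh white cartridge flat in the empty outermost lane (lane 2) with its port uphill, let go of it and slid the cover back to its stop. I handed the job in at about 24 s; no verdict came back, and I did not re-check the vial, bottles, tip box, mouse or marker at the end.

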